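# Open the sprung lid of the key-blank box

### The job

On the locksmith's bench, open the wider of the two grey steel key boxes: press down the release tab on its front so that the lid springs up, then push the lid right over until it stays fully open, leaning back on its stop, and come away. Only press and push with the fingers: leave the box standing where it is, neither gripped nor lifted, keep the narrower box shut, and do not disturb anything else on the bench.

Things in the scene. Friction and masses are not known exactly. Their poses are not given: they have to be found in the camera images.
- wide_box: the wide key box: loose grey steel box, 140 mm deep (its x) x 200 mm wide (its y) x 70 mm tall, about 1.5 kg; origin at the centre of its underside; its front, with the tab, faces its own -x; z up. Lid top 77 mm above the bench when shut. The two boxes stand side by side, either way round; this is the wider one
- wide_lid (a joint): lid angle of the wide box, rad: 0 shut and latched; the spring lifts it to 0.7 and no further; 1.57 upright; 1.9 fully open on its stop, leaning back. From 0.7 to 1.57 it sinks back to 0.7 if let go; past 1.57 it falls to the stop by its own weight (0.25 kg, 1 to 2 N at its edge moves it)
- wide_tab (a joint): release tab angle of the wide box, rad: 0 at rest, 0.28 fully pressed; the hook lets the lid go at about 0.1. It springs back when let go
- wide_tab_press (a point): point to press: top face of the wide box's flat ribbed steel pad, 34 mm (box x) x 32 mm wide, that sticks out of the middle of its front, 50 mm above the bench, 104 mm in front of the box's centre, 13 mm from the pad's outer end. Pressed straight down it gives 9 mm; 2 N starts it, 5 to 6 N frees the lid, 8 N bottoms it. Behind it a hook rises 32 mm over the pad and holds the lid's edge
- wide_lid_edge (a point): middle of the free front edge of the wide box's lid, mid-thickness; the lid is a plain flat plate 4 mm thick, 204 mm wide, 145 mm from hinge to free edge; the edge lies 75 mm above the bench when shut and about 168 mm once sprung up
- wide_lid_hinge (a point): middle of the wide lid's hinge line, at the far top rim of the box, 75 mm above the bench; the hinge line runs along the box's y, the lid turns about it and its edge swings up and away from the box's front
- narrow_box: the narrow key box: loose grey steel box, 140 mm deep (its x) x 130 mm wide (its y) x 70 mm tall, about 1.2 kg; origin at the centre of its underside; its front, with the tab, faces its own -x; z up. Lid top 77 mm above the bench when shut. Same latch and lid as the wide box; it stays shut
- narrow_lid (a joint): lid angle of the narrow box, rad: 0 shut and latched; the spring lifts it to 0.7 and no further; 1.57 upright; 1.9 fully open on its stop, leaning back. From 0.7 to 1.57 it sinks back to 0.7 if let go; past 1.57 it falls to the stop by its own weight (0.25 kg, 1 to 2 N at its edge moves it)
- narrow_tab (a joint): release tab angle of the narrow box, rad: 0 at rest, 0.28 fully pressed; the hook lets the lid go at about 0.1. It springs back when let go
- padlock: brass padlock standing on its body, 22 x 45 mm foot, 69 mm tall with its shackle up; origin at the centre of its underside
- lock_core: small brass lock core standing upright, 34 mm diameter, 32 mm tall; origin under its centre
- paper_cup: brown paper cup, 68 mm across the rim, 75 mm tall, open top; origin under its centre
- tape_roll: grey tape roll lying flat, 90 mm across, 30 mm tall; origin under its centre
- screwdriver: screwdriver lying flat on the bench behind the boxes, less than 35 mm high
- spray_can: white spray can, 56 mm diameter, 170 mm tall, behind the boxes; origin under its centre
- mug: white mug, 80 mm across, 90 mm tall, behind the boxes; origin under its centre
Not all that is in view belongs to the job. What is shaped like the narrow_box but green, orange or turquoise is not meant.

How it is judged:
By the outcome, as a careful person would: the job done as asked, in the order asked, and still so for the second after the job is handed in, with the robot touching nothing.
It also fails if it takes over 40 s, if anything falls off the work surface, if the arm or the gripper's body presses on something with over 40 N, if the wrist force passes 120 N, or if a joint passes its speed limit or range.

### The arm

A 6-joint arm with a two-finger parallel gripper is mounted at the origin on the work surface. World frame = base frame: x ahead of the robot, y to its left, z up, the work surface at z = 0. Lengths are in mm, angles in degrees, forces in N, time in s.
With the tool pointing down it reaches from about 325 to 925 mm from the base axis. Payload 3.1 kg.
Tool frame: the origin (TCP) lies at the very end of the fingers, on their centre line; the grasp point (between the pads) lies grasp_offset behind it (grasp_offset is the distance from the TCP to the grasp point, in mm); z points along the fingers, y is the line along which they close (so a half turn about z gives the same grasp; the last joint's range is limited). The gripper opens to 85 mm and grips with 20 to 120 N. Pads are 22 mm wide; open, the fingers measure 114 mm over their backs; the gripper's body (76 mm by 85 mm) begins 54 mm behind the grasp point. The pads swing forward as they close: fully open they stand 13 mm farther back than shut.
Start: joints at [-81.429, 12.427, 92.441, -0, 75.132, -6.429], TCP at [161.783, -603.71, 231.3] pointing down, gripper open.
Joint ranges: [-157.48, 157.48], [-44.54, 120.13], [17.64, 146.25], [-64.5, 244.5], [7.68, 150.69], [-147.95, 147.95]. Speed limits (degrees/s): [159.86, 159.86, 180, 180, 180, 180].

### API

Orientations are given as [roll, pitch, yaw] about the fixed x, y, z axes, in that order (R = Rz(yaw) Ry(pitch) Rx(roll)).
In Python, from station import * gives the robot as it stands. Calls block until the motion is done:
- goto(position, orientation): joint-space move of the TCP to a pose.
- move_l(position, attitude=None, speed=150): straight line of the TCP; attitude=None keeps the orientation; speed is the mean speed in mm/s.
- move_j(angles): joint-space move.
- grip(opening, squeeze=None): finger opening in mm; squeeze is the grip in N (None keeps the last); returns when the fingers have stopped.
- wait(seconds).
- solve_ik(position, orientation): joint angles nearest the present ones, or None.
- get_obs(): the state.
- get_image(name): name is "scene" or "top" or "wrist"; returns the picture (384x512x3 uint8, red, green, blue); there is no depth.
- get_calibration(name): a dict with "fx", "fy", "cx", "cy" (pixels), "D" ([k1, k2, p1, p2, k3] as OpenCV has them; the pictures are not rectified), "R" (3x3) and "t" (3): a world point X has camera coordinates R X + t; the wrist camera has in their place "mount" (4x4, takes a point from camera to tool coordinates, whose origin is the TCP and whose axes are the flange's). Camera axes: x right, y down, z forward; pixel columns grow to the right and rows downward; lengths in mm; the calibration is good to about 2 mm. A picture is of the moment at which its call begins: read the wrist's pose just before it. get_calibration takes no time and is no camera call.
A pose or a line that the arm cannot do raises Unreachable and nothing moves.
- sign_off(): hands the job in; it is judged then, once.
Trained networks look in the newest picture that a camera, given by its name, has taken for a name from the list of things; names that differ only in an ending like _2 or _b are one class to them, and where a whole thing is asked for, a point or a joint stands for the part that bears it (a point fixed in the world has none). Each returns a list of dicts, best first, with "score" (0 to 1); they miss things now and then, are a little off and sometimes report something else, mostly with a low value. They report only what shows in the picture. A call takes as long as a camera call. They do not tell look-alikes from the thing itself.
- spot_in(name, camera): "extent" ([centre column, centre row, width, height] in pixels, round what is visible of it).
- regions_of(name, camera): "region" (384x512 bool, what is visible of it) and "extent" ([centre column, centre row, width, height] in pixels, round what is visible of it).
The state is a dict: "t": time; "joint_pos": joint angles; "qvel": joint speeds; "effort": joint torques, N m; "tcp_pos": TCP position; "ee_rot": TCP orientation; "wrist_force": force on the tool from outside, world axes, zero at the start; "moment": the same for the moment, N m; "grip_width": finger opening in mm; "grip_force": force on a finger pad.
Only numpy, scipy, OpenCV 4.12 (cv2) and the standard library are available. Lean on these libraries where they do the work, as an engineer would, in place of code of your own. Each camera call takes 0.05 s, during which the arm holds its last target. There are 200 camera calls.

## Working session

There is one attempt and no reset: what is moved stays moved. The work goes in short steps, each a Python script; the robot and the scene stay as the last script left them, time stands still between calls to the robot, and variables do not carry over. Pictures are saved under pics/ and viewed, at most 10 in all, crops included, and the job is handed in when it is done.

```bash
mkdir -p pics; ls; python3 - <<'E'
from station import *
import cv2, numpy as np
ims=[]
for c in ["scene","top"]:
    im=get_image(c); cv2.imwrite(f"pics/{c}0.png",cv2.resize(im[:,:,::-1],None,fx=1.5,fy=1.5))
    for n in ["wide_box","narrow_box","wide_tab","spray_can","mug","padlock","paper_cup","lock_core","tape_roll","screwdriver"]:
        print(c,n,[(round(d["score"],2),np.round(d["extent"]).tolist()) for d in spot_in(n,c)[:4]])
    k=get_calibration(c); print({a:np.round(b,3).tolist() for a,b in k.items()})
print(get_obs())
E
```

```text
pics
scene wide_box [(0.96, [183.0, 191.0, 80.0, 64.0])]
scene narrow_box [(0.97, [312.0, 210.0, 64.0, 70.0]), (0.81, [408.0, 270.0, 92.0, 94.0]), (0.58, [186.0, 123.0, 62.0, 52.0]), (0.57, [372.0, 160.0, 75.0, 66.0])]
scene wide_tab []
scene spray_can [(0.89, [239.0, 277.0, 28.0, 54.0])]
scene mug [(0.67, [314.0, 205.0, 61.0, 55.0]), (0.61, [149.0, 260.0, 46.0, 46.0])]
scene padlock [(0.67, [252.0, 204.0, 15.0, 22.0]), (0.32, [321.0, 178.0, 10.0, 7.0])]
scene paper_cup [(0.77, [427.0, 210.0, 33.0, 34.0])]
scene lock_core [(0.57, [258.0, 182.0, 9.0, 8.0])]
scene tape_roll [(0.76, [117.0, 152.0, 28.0, 26.0])]
scene screwdriver [(0.56, [222.0, 288.0, 15.0, 24.0])]
{'fx': 372.161, 'fy': 372.161, 'cx': 255.285, 'cy': 190.539, 'D': [0.014, 0.0, 0.0, 0.0, 0.0], 'R': [[-0.279, 0.96, -0.011], [0.747, 0.21, -0.63], [-0.603, -0.184, -0.776]], 't': [135.143, -349.169, 1357.892]}
top wide_box [(0.97, [311.0, 187.0, 69.0, 62.0]), (0.37, [207.0, 197.0, 41.0, 43.0])]
top narrow_box [(0.69, [349.0, 264.0, 50.0, 63.0]), (0.68, [146.0, 173.0, 57.0, 53.0]), (0.59, [212.0, 203.0, 42.0, 57.0]), (0.55, [1
[... 683 characters left out ...]
 538.678, 1247.114]}
{'t': 1.1, 'joint_pos': array([-8.14279638e+01,  1.24251029e+01,  9.24378994e+01,  2.82162367e-03,
        7.51324474e+01, -6.42910307e+00]), 'qvel': array([ 0.04963462,  0.09666951,  0.03697445,  0.03995584,  0.09953841,
       -0.04734713]), 'effort': array([ 5.85950529e-04, -3.96900737e+01, -3.04256952e+01, -1.20595942e-04,
        7.14891048e-04,  3.16578465e-06]), 'tcp_pos': array([ 161.810036  , -603.73257285,  231.3541631 ]), 'ee_rot': array([ 1.79995173e+02, -2.20054063e-03,  1.50004155e+01]), 'wrist_force': array([ 0.72125679,  1.21755525, -0.1610805 ]), 'moment': array([-0.01384937,  0.01436616, -0.00493121]), 'grip_force': 0.0, 'grip_width': 84.91266633978617}
```

View pics/scene0.png

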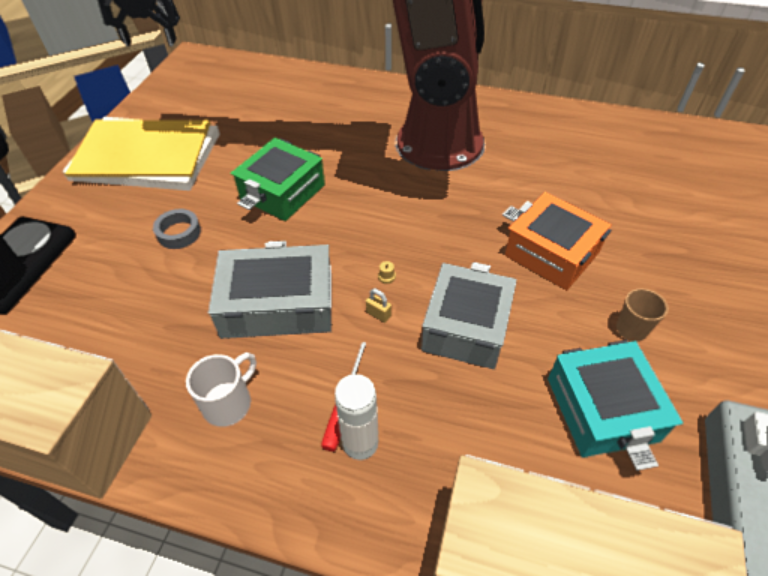

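View pics/top0.png

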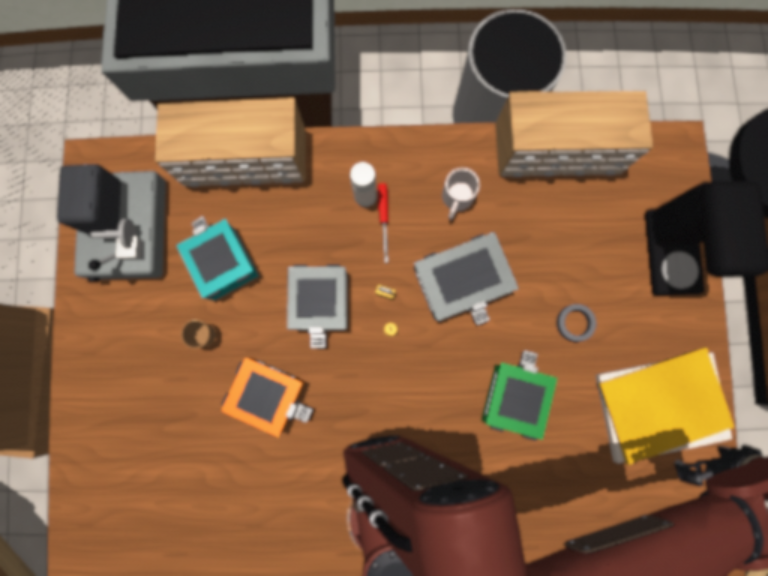

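The top view shows grey boxes at px (311,185), which is wider, and (212,199), which is narrower with a squarer lid. The green, orange and turquoise ones are decoys. The wide box at (311,185) is the one meant, with its tab at (320,210) facing the robot. Next I'll fit its pose to the masks from both cameras and confirm it in a crop.

```bash
cat > h.py <<'E'
from station import *
import cv2, numpy as np
from scipy.optimize import minimize
def proj(P,k):
    K=np.array([[k["fx"],0,k["cx"]],[0,k["fy"],k["cy"]],[0,0,1]])
    return cv2.projectPoints(np.asarray(P,float).reshape(-1,1,3),cv2.Rodrigues(np.array(k["R"]))[0],np.array(k["t"],float),K,np.array(k["D"],float))[0].reshape(-1,2)
def wristcal(T):  # T: tool pose 4x4
    k=dict(get_calibration("wrist")); M=np.linalg.inv(T@np.array(k["mount"])); k["R"]=M[:3,:3];k["t"]=M[:3,3]; return k
def ray(px,k,z):
    K=np.array([[k["fx"],0,k["cx"]],[0,k["fy"],k["cy"]],[0,0,1]])
    u=cv2.undistortPoints(np.array(px,float).reshape(1,1,2),K,np.array(k["D"],float)).ravel()
    R=np.array(k["R"]);c=-R.T@np.array(k["t"]);d=R.T@np.array([u[0],u[1],1]);return c+d*(z-c[2])/d[2]
def cub(x0,x1,w,z0,z1): return np.array([[x,y,z] for x in(x0,x1) for y in(-w/2,w/2) for z in(z0,z1)],float)
def parts(W): return [cub(-70,70,W,0,70),cub(-75,70,W+4,73,77),cub(-117,-83,32,47,50)]
def world(P,p): c,s=np.cos(p[2]),np.sin(p[2]); return P@np.array([[c,-s,0],[s,c,0],[0,0,1]]).T+[p[0],p[1],0]
S=4
def sil(p,W,k):
    m=np.zeros((384*S,512*S),np.uint8)
    for q in parts(W): cv2.fillConvexPoly(m,cv2.convexHull(np.round((proj(world(q,p),k)+.5)*S-.5).astype(np.int32)),1)
    return cv2.resize(m.astype(np.float32),(512,384),interpolation=cv2.INTER_AREA)
def fit(p0,W,obs):
    def cost(p): 
        t=0
        for reg,k in obs:
            s=sil([p[0],p[1],p[2]/100],W,k);t+=1-np.minimum(s,reg).sum()/np.maximum(s,reg).sum()
        return t
    r=minimize(cost,[p0[0],p0[1],p0[2]*100],method="Nelder-Mead",options=dict(initial_simplex=[[p0[0]+a,p0[1]+b,p0[2]*100+c] for a,b,c in((0,0,0),(15,0,0),(0,15,0),(0,0,12))],xatol=.05,fatol=1e-5,maxiter=400))
    return np.array([r.x[0],r.x[1],r.x[2]/100]),r.fun
E
python3 - <<'E'
from h import *
kk={c:get_calibration(c) for c in("scene","top")}
for c in kk: globals()[c]=get_image(c)
for n,W,e in(("wide_box",200,{"top":(311,187),"scene":(183,191)}),("narrow_box",130,{"top":(212,203),"scene":(312,210)})):
    obs={}
    for c in kk:
        L=[d for d in regions_of(n,c) if np.hypot(d["extent"][0]-e[c][0],d["extent"][1]-e[c][1])<12]
        if L: obs[c]=(L[0]["region"].astype(np.float32),kk[c]); print(c,np.round(L[0]["extent"]),L[0]["score"])
    p0=ray(e["top"],kk["top"],40)
    for cs in (list(obs),*[[c] for c in obs]):
        print(n,cs,min((fit([p0[0],p0[1],y],W,[obs[c] for c in cs]) for y in(-.3,0,.3)),key=lambda r:r[1]))
k=kk["top"]
for n,px,z in(("spray",(241,118),170),("mug",(307,125),90),("padlock",(258,196),35),("core",(261,219),32),("tape",(385,215),15)): print(n,ray(px,k,z).round())
cv2.imwrite("pics/crop.png",cv2.resize(top[140:260,170:370,::-1],None,fx=4,fy=4,interpolation=cv2.INTER_CUBIC))
E
```

```text
scene [182. 193.  80.  66.] 0.67
top [310. 186.  68.  63.] 0.72
wide_box ['scene', 'top'] (array([ 5.63995157e+02, -1.82083085e+02,  3.48301440e-01]), np.float64(0.07232904434204102))
wide_box ['scene'] (array([ 5.63832084e+02, -1.82817378e+02,  3.43081643e-01]), np.float64(0.018025457859039307))
wide_box ['top'] (array([ 5.63935828e+02, -1.82048224e+02,  3.47707076e-01]), np.float64(0.05349111557006836))
scene [312. 211.  61.  68.] 0.75
top [212. 203.  40.  56.] 0.7
narrow_box ['scene', 'top'] (array([ 5.21706703e+02,  1.67260170e+02, -2.16794758e-02]), np.float64(0.10116684436798096))
narrow_box ['scene'] (array([ 5.21667828e+02,  1.66514630e+02, -1.56802258e-02]), np.float64(0.03956639766693115))
narrow_box ['top'] (array([ 5.23964568e+02,  1.67286747e+02, -2.24446281e-02]), np.float64(0.05378609895706177))
spray [773.  50. 170.]
mug [ 768. -180.   90.]
padlock [527.   0.  35.]
core [444.  -8.  32.]
tape [ 446. -461.   15.]
```

View pics/crop.png

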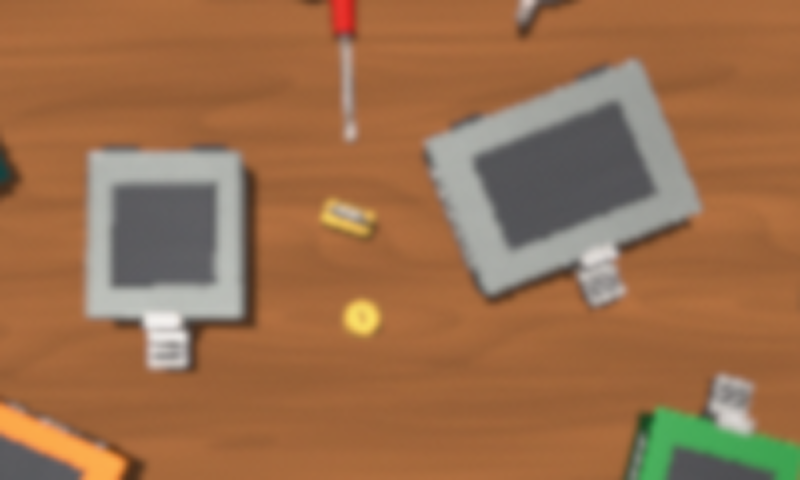

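The crop confirms it: the right-hand box is clearly wider than its lid is deep and stands at about 20° yaw, with its tab at crop px (600,275). The narrower grey box is on the left at (165,235). I'll hover with a 30° tilt so the gripper body stays clear of the springing lid, then check with the wrist camera.

```bash
cat >> h.py <<'E'
from scipy.spatial.transform import Rotation as Ro
B=np.array([564,-182.2,.347]); T=30; ORI=[180,-T,np.degrees(B[2])]
u=np.array([np.cos(np.radians(T)),0,np.sin(np.radians(T))])
def tcp_low(c): return world((np.array(c,float)+11*u)[None],B)[0]   # lower (near) tip corner at box point c
def tcp_up(c): return world((np.array(c,float)-11*u)[None],B)[0]    # upper (far) tip corner at box point c
def pose():
    o=get_obs();M=np.eye(4);M[:3,:3]=Ro.from_euler("xyz",o["ee_rot"],degrees=True).as_matrix();M[:3,3]=o["tcp_pos"];return M
E
python3 - <<'E'
from h import *
grip(0)
goto(tcp_low([-150,0,140]),ORI)
M=pose();im=get_image("wrist");k=wristcal(M)
pr=[(n,np.round(d["extent"]),round(d["score"],2)) for n in("wide_tab_press","wide_box","wide_tab") for d in spot_in(n,"wrist")[:2]];print(*pr,sep="\n")
v=im[:,:,::-1].copy()
for q in parts(200)[1:]:
    h=cv2.convexHull(proj(world(q,B),k).astype(np.int32)); cv2.polylines(v,[h],True,(0,0,255),1)
print(proj(world(np.array([[-117,-16,50],[-117,16,50],[-104,0,50.]]),B),k))
cv2.imwrite("pics/w1.png",cv2.resize(v,None,fx=1.5,fy=1.5)); o=get_obs();print(o["t"],o["tcp_pos"],o["wrist_force"],o["joint_pos"],o["grip_width"])
E
```

```text
('wide_tab_press', array([253., 194.,  37.,  58.]), 0.62)
('wide_box', array([252., 121., 227., 193.]), 0.94)
('wide_tab', array([257., 191.,  40.,  60.]), 0.78)
[[270.02749713 219.97279304]
 [235.90232965 219.96569662]
 [252.97555486 206.22677619]]
4.0583 [ 432.03958926 -230.95114666  145.87776671] [0.40725668 0.41098238 0.19873891] [-54.34762224  -6.47448838 127.03511333  35.4295613   56.06219942
  -3.54046024] 0.04940723337681577
```

View pics/w1.png

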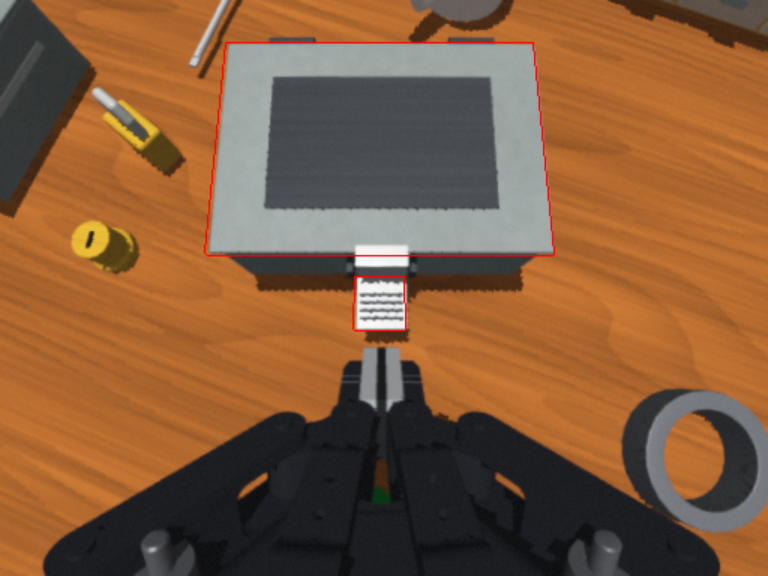

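The overlay matches the wide box's lid, and the pad at (253,206) fits within about 1 mm. Now I'll press.

```bash
python3 - <<'E'
from h import *
move_l(tcp_low([-108,0,75]),ORI); 
move_l(tcp_low([-108,0,56]),speed=60); wait(.2)
f0=get_obs()["wrist_force"]
for z in np.arange(54,39,-1.):
    move_l(tcp_low([-108,0,z]),speed=30); wait(.08)
    f=get_obs()["wrist_force"]-f0; print(z,f.round(1))
    if f[2]>9.5: break
wait(.2); im=get_image("top"); print(get_obs()["t"])
move_l(tcp_low([-112,0,70]),speed=80); move_l(tcp_low([-135,0,140]))
M=pose();im=get_image("wrist"); cv2.imwrite("pics/w2.png",im[:,:,::-1]);print(get_obs()["t"])
E
```

```text
54.0 [-0.3 -1.2  1.1]
53.0 [-0.9 -1.6  0.8]
52.0 [-0.  -1.   0.8]
51.0 [ 0.  -1.5  0. ]
50.0 [-0.6 -0.3 -0.2]
49.0 [-0.8 -1.   0.2]
48.0 [-0.7 -0.6  2.5]
47.0 [-0.7 -1.1  2.7]
46.0 [-1.1 -0.4  3.8]
45.0 [ 0.5 -0.1  3.6]
44.0 [0.5 0.3 3.7]
43.0 [ 1.7 -0.6  3.6]
42.0 [1.6 0.5 3.7]
41.0 [ 1.5 -0.9  4.8]
40.0 [1.  0.5 5.4]
10.6417
11.8583
```

View pics/w2.png

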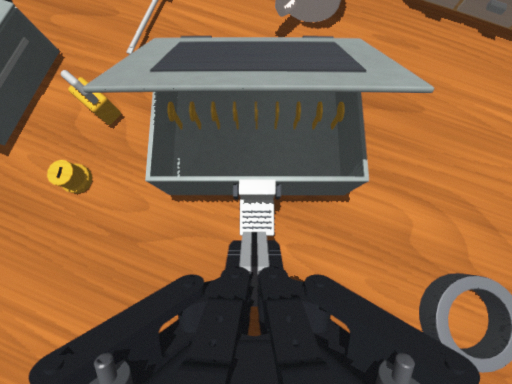

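The wrist view shows the lid sprung up, with its edge at row ~88, and the box where it was. Now I'll push the lid over along its arc.

```bash
python3 - <<'E'
from h import *
def P(a,r=118): return tcp_up([70-r*np.cos(a)-2*np.sin(a),0,75+r*np.sin(a)-2*np.cos(a)])
A=np.arange(.75,1.73,.12)
assert all(solve_ik(P(a),ORI) is not None for a in A)
move_l(tcp_up([-75,0,148]),ORI); wait(.1); f0=get_obs()["wrist_force"]
for a in A:
    move_l(P(a),speed=70); f=get_obs()["wrist_force"]-f0; print(round(a,2),f.round(1))
    if np.linalg.norm(f)>15: print("stop");break
wait(.4)
move_l(tcp_up([20,0,200])); move_l(tcp_up([-130,0,200]),speed=200)
wait(.3)
M=pose();im=get_image("wrist"); s=get_image("scene"); cv2.imwrite("pics/w3.png",np.vstack([im,s])[:,:,::-1]);print(get_obs()["t"])
E
```

```text
0.75 [-0.7 -0.3  1.3]
0.87 [-0.5 -1.4  2.3]
0.99 [-1.5 -0.5  0.7]
1.11 [-0.1 -0.9  2. ]
1.23 [ 0.5 -1.   1.2]
1.35 [0.4 0.4 1. ]
1.47 [ 0.5 -0.2  1.2]
1.59 [0.5 0.6 1.5]
1.71 [-0.2  1.1  1.1]
18.4417
```

```bash
python3 -c "
import cv2,numpy as np
a=cv2.imread('pics/w3.png');cv2.imwrite('pics/w3b.png',np.hstack([cv2.resize(a[:384],(400,300)),cv2.resize(a[384+70:384+300,90:397],(400,300))]))"
```

```text
(no output)
```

View pics/w3b.png

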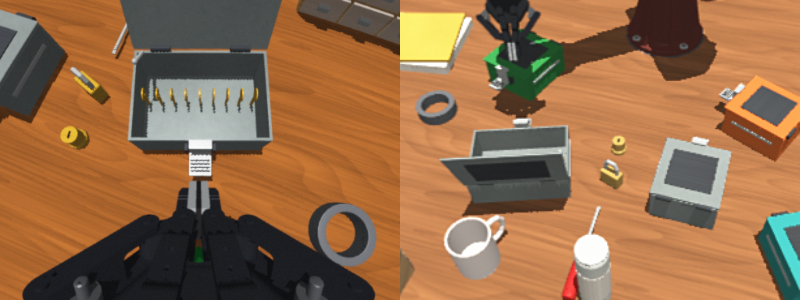

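The left half (wrist view) shows the box open, with the lid behind it at about (208,25). The right half (scene view) shows the lid at about (510,170), leaning back past upright. The narrow box at (690,180) is shut, everything else is in place, and the gripper is clear.

```bash
python3 -c "
from station import *
print(get_obs()['tcp_pos'],get_obs()['wrist_force']); print(sign_off())"
```

```text
[ 433.07051557 -229.35898048  194.45289073] [-0.40545097  0.30383605  0.23538581]
the job is handed in; nothing more can be done
None
```

The wide key box's lid is fully open and leaning back on its stop; in the last pictures the narrow box was still shut and nothing else had moved, and the job was handed in with the arm clear at about 18 s.

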